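# Gauge a fired jar lid: through the wide gap, stopped by the narrow one

## Robot

A 6-joint arm with a two-finger parallel gripper is mounted at the origin on the work surface. World frame = base frame: x ahead of the robot, y to its left, z up, the work surface at z = 0. Lengths are in mm, angles in rad, forces in N, time in s.
With the tool pointing down it reaches from about 400 to 925 mm from the base axis. Payload 12.5 kg.
Tool frame: the origin (TCP) lies at the very end of the fingers, on their centre line; the grasp point (between the pads) lies env.grip_point_offset behind it (env.grip_point_offset is the distance from the TCP to the grasp point, in mm); y points along the fingers, z is the direction in which the jaws open and shut, and the axes are right-handed (so a half turn about y gives the same grasp; the last joint's range is limited). The gripper opens to 95 mm and grips with 3 to 60 N. Pads are 20 mm wide; open, the fingers measure 119 mm over their backs; the gripper's body (75 mm by 180 mm) begins 59 mm behind the grasp point.
Start: joints at [-1.437, 0.491, 1.559, -0, 1.092, -0.106], TCP at [148.465, -607.128, 214.661] pointing down, gripper open.
Joint ranges: [-3.1, 3.1], [-0.84, 2.19], [0.05, 2.79], [-1.13, 4.28], [0.06, 2.93], [-2.69, 2.69]. Speed limits (rad/s): [2.22, 2.22, 2.79, 3.14, 3.14, 3.14].

## Interface

Orientations are given as [roll, pitch, yaw] about the fixed x, y, z axes, in that order (R = Rz(yaw) Ry(pitch) Rx(roll)).
In Python, from cell import readout, read_camera, env, nets gives the robot as it stands.
- The arm moves only by the tool apply_moves, never from a script. Its argument "increments" is a list of rows, each a list of 3 entries, a list of its own where there are three numbers: the shift along the tool's x, y, z in cm, then the turn, a rotation vector about the tool's x, y, z in degrees, then the finger opening in cm, from 0 to 9.51. A call has exactly 5 rows; each row shifts and turns the pose as measured when the row begins, along the tool's axes as they then stand; what a row does not reach is not made up. A row lasts 1/8 s, in which the tool goes at most 62.5 mm and 10.7 degrees, less where a joint would pass 70% of its speed; a pose out of reach is approached as far as the arm can. A call with a gripper value outside its range is refused whole. The fingers move at their own pace and stop on an object; the grip force is fixed at half the most. Time passes only in rows, so rows that do not move let the fingers close, or fill a call up. It gives the time, the measured TCP pose, the force and the opening at its end, in the units of the state.
- readout.state(): the state, without advancing time (a new reading comes with each control period).
- read_camera(name): name is "scene" or "top"; returns a dict with "img" (384x512x3 uint8, red, green, blue), "vfov" (degrees; the focal length in pixels is half the picture's height over the tangent of half this angle, whatever the lens; pixels are square), "cx", "cy" (the principal point, pixels), "rvec" (rotation vector, rad) and "tvec" (3), from world to camera coordinates, as OpenCV has them. Camera axes: x right, y down, z forward; pixel columns grow to the right and rows downward; lengths in mm; the calibration is good to about 2 mm. A picture is of the moment at which its call begins. There is no depth.
- env.job_done(): hands the job in, once; it reports no verdict.
Trained networks look in a picture, given as the dict that the camera call returned (one of the last four; its "shot" number tells which), for a name from the list of things; names that differ only in an ending like _2 or _b are one class to them, and where a whole thing is asked for, a point or a joint stands for the part that bears it (a point fixed in the world has none). Each returns a list of dicts, best first, with "confidence" (0 to 1); they miss things now and then, are a little off and sometimes report something else, mostly with a low value. They report only what shows in the picture. A call takes as long as a camera call. They do not tell look-alikes from the thing itself.
- nets.look_for(picture, thing): "point" ([x, y, z] in mm, in the coordinates of the camera as it stood for that picture, good to about 4 mm: the middle of the surface that is visible of it).
- nets.mark_of(picture, thing): "point" ([x, y, z] in mm, in the coordinates of the camera as it stood for that picture, good to about 4 mm: a listed point, or the origin of a listed thing).
The state is a dict: "t": time; "joints": joint angles; "qvel": joint speeds; "tau": joint torques, N m; "eef_pos": TCP position; "tcp_rot": TCP orientation; "ft_force": force on the tool from outside, world axes, zero at the start; "moment": the same for the moment, N m; "opening": opening from 0.0 (shut) to 1.0 (fully open).
Only numpy, scipy, OpenCV 4.12 (cv2) and the standard library are available. Lean on these libraries where they do the work, as an engineer would, in place of code of your own. Each camera call takes 0.05 s, during which the arm holds its last target. There are 200 camera calls.

## Task

Check the fired jar lid for size on the gauge board, sliding it flat on the board all the time and never lifting or tipping it. Push it from the near side right through the wider gap until it is wholly clear beyond, then try it in the mouth of the narrower gap, pressing lightly with the lid centred on both jaws until they stop it; do not force it in. Leave the lid lying there against the narrow gap's jaws, and do not disturb the jar or the mug.

Things in the scene. Friction and masses are not known exactly. Their poses are not given: they have to be found in the camera images.
- lid: Fired jar lid: dark brown stoneware disc 68 mm across, 12 mm thick, with a low button (24 mm across, 6.5 mm tall) on its top; about 90 g, loose, flat on the board on the robot's side of the gauges. Always a good lid: it passes the wide gap and not the narrow one. Origin: centre of its underside; z up.
- wide_gauge: 'Go' gauge, the wider and longer: two aluminium jaw blocks fixed to the board, each 40 mm long (x), 42 wide (y), 16 high, dark steel faces towards the gap, on a steel sole flush with the board. Clear gap 72 mm, open at both ends and on top. Origin: middle of the gap, on the board's top; x along the gap, away from the robot; y across (inner faces at y = +-36 mm, block ends at x = +-20 mm).
- narrow_gauge: 'No-go' gauge, the narrower and shorter: two like blocks, each 20 mm long (x), 42 wide, 16 high. Clear gap 62 mm, open at both ends and on top; try it from either end. Origin: middle of the gap, on the board's top; axes parallel to the wide gauge's (inner faces y = +-31, ends x = +-10 mm). The jaws stop a centred lid with its centre 24 mm from the origin along x.
- board: The plywood ware board that carries the gauges side by side (either may be the left one; their middles about 160 mm apart), fixed to the table: 340 mm (x) by 400 mm (y), 12 mm thick. Origin: centre of its underside, on the table; x away from the robot.
- jar: Bystander: an open dark brown stoneware jar, 96 mm across, 96 mm high, standing loose on the table to the left of the board. Origin: centre of its underside.
- mug: Bystander: a black mug, 80 mm across, 90 mm high, standing loose on the table to the right of the board. Origin: centre of its underside.
There are look-alikes about, which are no part of the job. What is meant by the lid is not red or turquoise, and is the larger of those in its own colour.

How it is judged:
By the outcome, as a careful person would: the job done as asked, in the order asked, and still so for the second after the job is handed in, with the robot touching nothing.
It also fails if it takes over 72 s, if anything falls off the work surface, if the arm or the gripper's body presses on something with over 40 N, if the wrist force passes 120 N, or if a joint passes its speed limit or range.

## Working session

There is one attempt and no reset: what is moved stays moved. The work goes in short steps, Python scripts to look and compute and a tool call to move; the robot and the scene stay as the last step left them, time stands still between calls to the robot, and variables do not carry over. Pictures are saved under pics/ and viewed, about 8 in all and at most 12, crops included, and the job is handed in when it is done.

Besides the shell and the picture viewer there is one more tool, called after "Request:" as name(argument=value, ...) on one line, values as JSON. apply_moves: Moves the arm, as the interface text tells. Its arguments: {"type":"object","properties":{"increments":{"type":"array"}},"required":["increments"]}

```bash
ls; mkdir -p pics; cat > h.py <<'E'
import numpy as np, cv2
from cell import readout, read_camera, env, nets
def w(c,p):
    R=cv2.Rodrigues(np.array(c["rvec"],float))[0]; return R.T@(np.array(p,float)-np.array(c["tvec"],float))
def K(c):
    f=192/np.tan(np.radians(c["vfov"])/2); return np.array([[f,0,c["cx"]],[0,f,c["cy"]],[0,0,1.]])
def proj(c,p): return cv2.projectPoints(np.array(p,float).reshape(-1,1,3),np.array(c["rvec"],float),np.array(c["tvec"],float),K(c),None)[0].reshape(-1,2)
def ray(c,u,v,z):
    R=cv2.Rodrigues(np.array(c["rvec"],float))[0]; o=-R.T@np.array(c["tvec"],float); d=R.T@np.linalg.inv(K(c))@[u,v,1]
    return o+d*(z-o[2])/d[2]
def save(img,n): cv2.imwrite("pics/"+n,cv2.cvtColor(img,cv2.COLOR_RGB2BGR))
E
python3 - <<'E'
from h import *
print(readout.state(), env.grip_point_offset)
ims=[]
for n in("top","scene"):
    c=read_camera(n); ims.append(c["img"]); save(cv2.resize(c["img"],(800,600)),n+"0.png")
    print(n,w(c,[0,0,0]).round(), c["vfov"])
    for t in("lid","wide_gauge","narrow_gauge","board","jar","mug"):
        for f in(nets.mark_of,nets.look_for):
            print(t,f.__name__,[(round(d["confidence"],2),w(c,d["point"]).round(1).tolist(),proj(c,w(c,d["point"])).round().tolist()) for d in f(c,t)[:4]])
E
```

```text
pics
{'t': 0.0, 'joints': array([-1.43661555e+00,  4.91551324e-01,  1.55942387e+00,  4.03022401e-05,
        1.09169333e+00, -1.05611276e-01]), 'qvel': array([ 9.89560794e-04,  1.64647792e-03, -1.43432345e-03,  1.44577066e-03,
        1.75062034e-03, -7.89611734e-05]), 'tau': array([ 3.94474497e-03, -6.12643290e+01, -2.58180660e+01,  6.93969755e-02,
        4.83018591e-02, -1.09480895e-04]), 'eef_pos': array([ 148.43186058, -606.88321237,  214.07567173]), 'tcp_rot': array([-1.57186244e+00,  1.48958885e-04, -2.90181928e+00]), 'ft_force': array([ 0.05035266, -0.79260662,  0.08949511]), 'moment': array([ 0.01006797,  0.05573324, -0.01461341]), 'opening': 1.002012408325673} 18.8
top [ 415.   36. 1022.] 51.04241156302165
lid call [(0.79, [456.6, 94.7, 10.9], [[225.0, 212.0]]), (0.69, [446.9, -225.1, 1.0], [[351.0, 217.0]]), (0.58, [373.1, 384.6, 1.8], [[108.0, 245.0]]), (0.49, [553.7, 69.3, 1.1], [[236.0, 174.0]])]
lid call [(0.79, [455.2, 91.1, 21.7], [[226.0, 213.0]]), (0.77, [371.3, 386.4, 15.1], [[106.0, 246.0]]), (0.76, [306.0, 191.1, 11.2], [[185.0, 273.0]]), (0.65, [446.3, -225.9, 
[... 1085 characters left out ...]
ge call [(0.65, [539.9, 153.9, 10.9], [[265.0, 232.0]]), (0.31, [587.3, -234.8, 5.0], [[184.0, 164.0]])]
wide_gauge call [(0.79, [543.4, 153.3, 21.7], [[263.0, 228.0]])]
narrow_gauge call [(0.62, [558.2, -10.1, 9.2], [[227.0, 199.0]])]
narrow_gauge call [(0.96, [562.3, -11.1, 20.0], [[225.0, 196.0]])]
board call [(0.96, [556.0, 67.8, 0.1], [[241.0, 218.0]])]
board call [(0.74, [598.6, 118.5, 16.9], [[235.0, 229.0]])]
jar call [(0.8, [505.2, 357.3, -1.1], [[329.0, 287.0]]), (0.55, [590.0, -233.5, 1.4], [[184.0, 166.0]])]
jar call [(0.63, [517.4, 375.3, 68.2], [[333.0, 269.0]])]
mug call [(0.57, [591.0, -231.1, 3.2], [[184.0, 166.0]])]
mug call [(0.88, [597.6, -201.4, 67.0], [[184.0, 151.0]])]
```

View pics/top0.png

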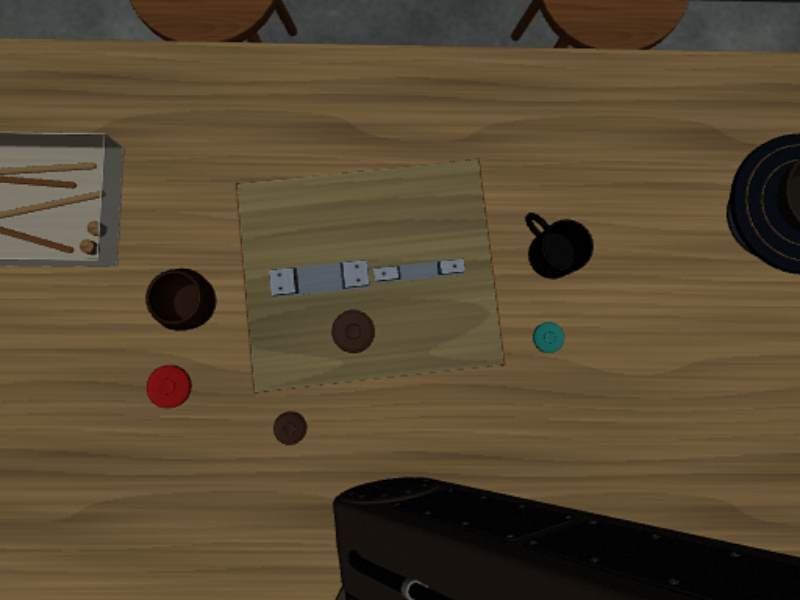

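View pics/scene0.png

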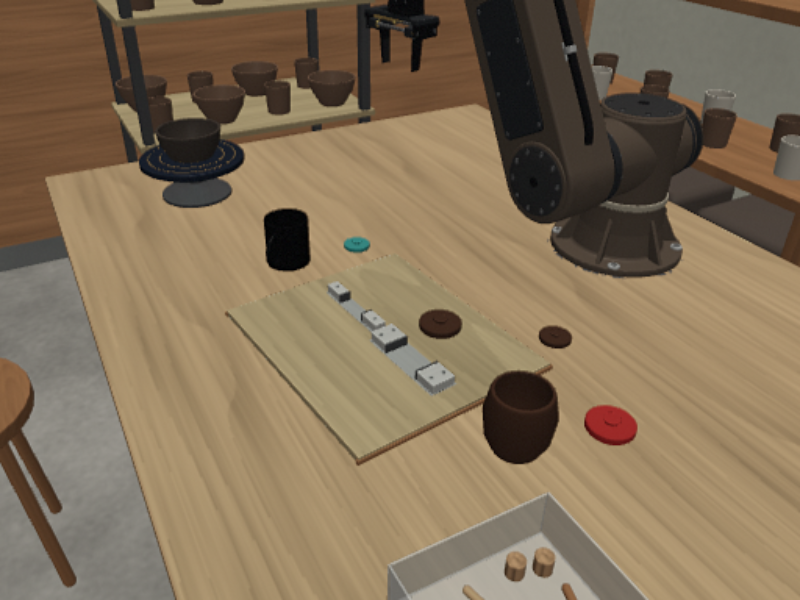

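The top view (800x600 scale) shows the lid at about (353,331). The wide gauge is on the left with blocks at (283,282) and (355,274), and the narrow gauge is on the right with blocks at (386,273) and (452,266). The small brown disc, the red disc and the turquoise disc are the look-alikes.

I'll push with a two-finger V at the rim. Next I'll get sub-pixel block and lid centres from blobs.

```bash
cat >> h.py <<'E'
def blob(m,u,v,r,c,z):
    g=np.zeros(m.shape,bool); g[int(v-r):int(v+r)+1,int(u-r):int(u+r)+1]=1
    n,l,s,ce=cv2.connectedComponentsWithStats((m&g).astype(np.uint8))
    k=1+np.argmax(s[1:,4]); return ray(c,*ce[k],z)[:2],s[k,4],ce[k]
E
python3 - <<'E'
from h import *
c=read_camera("top"); im=c["img"]; big=cv2.resize(im[140:270,140:330],None,fx=4,fy=4,interpolation=cv2.INTER_CUBIC); save(big,"crop1.png")
g=im.min(2).astype(int)
for u,v in((283,282),(355,274),(386,273),(452,266)):
    u,v=u*.64,v*.64
    print(im[int(v),int(u)],blob(g>np.percentile(g[int(v)-3:int(v)+4,int(u)-5:int(u)+6],60)*.75,u,v,11,c,28))
mx=im.max(2).astype(int); print(im[212,226],im[212,250]); print(blob(mx<(mx[212,226]+mx[212,250])/2,226,212,18,c,23))
E
```

```text
[104 111 120] (array([535.42681511, 206.26839684]), np.int32(233), array([180.11158798, 179.63948498]))
[104 112 120] (array([549.14780088,  89.62421531]), np.int32(228), array([227.26754386, 174.67105263]))
[100 108 117] (array([550.12964349,  41.66841503]), np.int32(112), array([246.53571429, 174.49107143]))
[ 89  98 107] (array([562.74920557, -64.88045252]), np.int32(111), array([289.20720721, 169.95495495]))
[47 31 24] [96 87 59]
(array([457.22248523,  92.46418311]), np.int32(618), array([225.6407767 , 211.69579288]))
```

View pics/crop1.png

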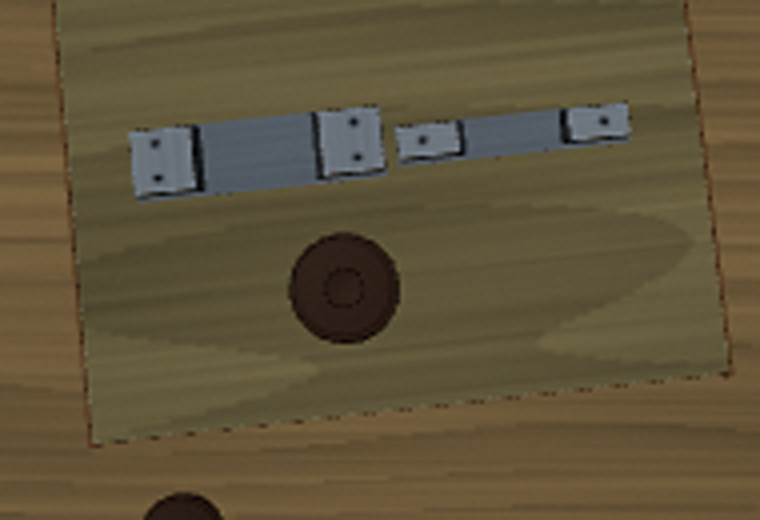

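```bash
python3 - <<'E'
from h import *
c=read_camera("top")
P=[ray(c,140+u/4,140+v/4,12)[:2] for u,v in((92,444),(732,374))]+[ray(c,u*.64,v*.64,12)[:2] for u,v in((236,185),(480,158))]
print(np.round(P,1)); bl,br,tl,tr=P
for a,b in((br,bl),(tr,tl),(bl,tl),(br,tr)):print(np.linalg.norm(b-a),np.degrees(np.arctan2(*(b-a)[::-1])))
a=np.radians(6.2)
for n,o in(("w",np.array([542.3,147.9])),("n",np.array([556.4,-11.6]))):
    d=np.array([457.2,92.5])-o; print(n,d@[np.cos(a),np.sin(a)],d@[-np.sin(a),np.cos(a)])
E
```

```text
[[ 359.1  246.3]
 [ 405.4 -151.3]
 [ 694.3  287.5]
 [ 745.6 -113.2]]
400.211536628324 96.63479069655479
403.9133752128909 97.3064594003505
337.66412277744087 7.007410196415627
342.3950721824522 6.387443443287422
w -90.58541134015768 -45.88521823348374
n -87.37704269705671 114.20465143555549
```

```bash
cat >> h.py <<'E'
A=np.radians(6.75); EX=np.array([np.cos(A),np.sin(A)]); EY=np.array([-EX[1],EX[0]])
W=np.array([542.3,147.9]); N=np.array([556.4,-11.6])
def wp(o,x,y): return o+x*EX+y*EY
def plan(xy,z,yaw,n,op,s=None,a=1.0):
    """n equal rows from the measured (or given) pose to xy,z,yaw(deg)"""
    if s is None:
        st=readout.state(); p=np.array(st["eef_pos"]); y0=st["tcp_rot"][2]
    else: p,y0=np.array(s[0],float),s[1]
    t=np.array([*xy,z]); dy=(np.radians(yaw)-y0+np.pi)%(2*np.pi)-np.pi; y=y0; d=(t-p)/n; rows=[]
    for i in range(n):
        c,q=np.cos(y),np.sin(y)
        rows.append([[round(v/10,2) for v in(d[0]*c+d[1]*q,-d[2],-d[0]*q+d[1]*c)],[0,round(-np.degrees(dy)/n,1),0],op]); y+=dy/n
    for k in range(0,n,5): print(rows[k:k+5])
    return t,np.radians(yaw)
E
python3 - <<'E'
from h import *
print(wp(W,-91,-97))
s=plan((430,-330),200,-125,5,4.0)
s=plan((463.3,40.9),150,-83.25,10,4.0,s)
E
```

```text
[463.33189797  40.87645651]
[[[np.float64(-6.79), np.float64(0.29), np.float64(-4.05)], [0, np.float64(-8.3), 0], 4.0], [[np.float64(-7.3), np.float64(0.29), np.float64(-3.03)], [0, np.float64(-8.3), 0], 4.0], [[np.float64(-7.66), np.float64(0.29), np.float64(-1.95)], [0, np.float64(-8.3), 0], 4.0], [[np.float64(-7.86), np.float64(0.29), np.float64(-0.83)], [0, np.float64(-8.3), 0], 4.0], [[np.float64(-7.9), np.float64(0.29), np.float64(0.3)], [0, np.float64(-8.3), 0], 4.0]]
[[[np.float64(-3.23), np.float64(0.5), np.float64(-1.85)], [0, np.float64(-4.2), 0], 4.0], [[np.float64(-3.36), np.float64(0.5), np.float64(-1.61)], [0, np.float64(-4.2), 0], 4.0], [[np.float64(-3.46), np.float64(0.5), np.float64(-1.37)], [0, np.float64(-4.2), 0], 4.0], [[np.float64(-3.55), np.float64(0.5), np.float64(-1.11)], [0, np.float64(-4.2), 0], 4.0], [[np.float64(-3.63), np.float64(0.5), np.float64(-0.85)], [0, np.float64(-4.2), 0], 4.0]]
[[[np.float64(-3.68), np.float64(0.5), np.float64(-0.58)], [0, np.float64(-4.2), 0], 4.0], [[np.float64(-3.71), np.float64(0.5), np.float64(-0.31)], [0, np.float64(-4.2), 0], 4.0], [[np.float64(-3.72), np.float64(0.5), np.float64(-0.04)], [0, np.float64(-4.2), 0], 4.0], [[np.float64(-3.72), np.float64(0.5), np.float64(0.23)], [0, np.float64(-4.2), 0], 4.0], [[np.float64(-3.69), np.float64(0.5), np.float64(0.5)], [0, np.float64(-4.2), 0], 4.0]]
```

Request:
apply_moves(increments=[[[-5,0.2,-3],[0,-6,0],4.0],[[-5,0.2,-2.5],[0,-6,0],4.0],[[-5,0.2,-2],[0,-6,0],4.0],[[-5.5,0.2,-1.5],[0,-6,0],4.0],[[-5.5,0.2,-1],[0,-6,0],4.0]])

```text
t: 2.02
eef_pos: [343.1, -398.9, 204.0]
tcp_rot: [-1.569, -0.001, -2.368]
ft_force: [0.3, -0.9, 0.2]
opening: 0.529
```

```bash
python3 - <<'E'
from h import *
print(readout.state()["eef_pos"],readout.state()["joints"])
plan((463.3,40.9),150,-83.25,10,4.0)
E
```

```text
[ 343.10271447 -398.8627655   203.97553843] [-9.85792627e-01  3.62673000e-01  1.81400928e+00 -4.69692376e-04
  9.62996885e-01 -1.87970179e-01]
[[[np.float64(-3.93), np.float64(0.54), np.float64(-2.31)], [0, np.float64(-5.2), 0], 4.0], [[np.float64(-4.13), np.float64(0.54), np.float64(-1.94)], [0, np.float64(-5.2), 0], 4.0], [[np.float64(-4.29), np.float64(0.54), np.float64(-1.55)], [0, np.float64(-5.2), 0], 4.0], [[np.float64(-4.41), np.float64(0.54), np.float64(-1.15)], [0, np.float64(-5.2), 0], 4.0], [[np.float64(-4.5), np.float64(0.54), np.float64(-0.75)], [0, np.float64(-5.2), 0], 4.0]]
[[[np.float64(-4.55), np.float64(0.54), np.float64(-0.33)], [0, np.float64(-5.2), 0], 4.0], [[np.float64(-4.56), np.float64(0.54), np.float64(0.08)], [0, np.float64(-5.2), 0], 4.0], [[np.float64(-4.53), np.float64(0.54), np.float64(0.5)], [0, np.float64(-5.2), 0], 4.0], [[np.float64(-4.47), np.float64(0.54), np.float64(0.91)], [0, np.float64(-5.2), 0], 4.0], [[np.float64(-4.36), np.float64(0.54), np.float64(1.32)], [0, np.float64(-5.2), 0], 4.0]]
```

Request:
apply_moves(increments=[[[-3.9,0.5,-2.3],[0,-5.5,0],4.0],[[-4.1,0.5,-1.9],[0,-5.5,0],4.0],[[-4.3,0.5,-1.5],[0,-5.5,0],4.0],[[-4.4,0.5,-1.1],[0,-5.5,0],4.0],[[-4.5,0.5,-0.7],[0,-5.5,0],4.0]])

```text
t: 2.65
eef_pos: [404.0, -172.4, 178.5]
tcp_rot: [-1.567, -0.003, -1.871]
ft_force: [0.8, -0.2, -0.2]
opening: 0.42
```

Request:
apply_moves(increments=[[[-4.6,0.5,-0.3],[0,-5.5,0],4.0],[[-4.6,0.5,0.1],[0,-5.5,0],4.0],[[-4.6,0.5,0.5],[0,-5.5,0],4.0],[[-4.6,0.5,0.9],[0,-5.5,0],4.0],[[-4.5,0.5,1.3],[0,-5.5,0],4.0]])

```text
t: 3.28
eef_pos: [454.1, 61.8, 153.2]
tcp_rot: [-1.565, -0.006, -1.375]
ft_force: [1.3, -0.6, -1.2]
opening: 0.422
```

```bash
sed -i 's/round(v\/10,2)/float(round(v\/10,2))/; s/round(-np.degrees(dy)\/n,1)/float(round(-np.degrees(dy)\/n,1))/' h.py; python3 - <<'E'
from h import *
plan((463.3,40.9),60,-83.25,5,4.0)
E
```

```text
[[[0.45, 1.86, 0.1], [0, 0.9, 0], 4.0], [[0.44, 1.86, 0.11], [0, 0.9, 0], 4.0], [[0.44, 1.86, 0.11], [0, 0.9, 0], 4.0], [[0.44, 1.86, 0.12], [0, 0.9, 0], 4.0], [[0.44, 1.86, 0.13], [0, 0.9, 0], 4.0]]
```

Request:
apply_moves(increments=[[[1,1.9,0.2],[0,2,0],4.0],[[0.6,1.9,0.2],[0,2,0],4.0],[[0.4,1.8,0.1],[0,0.5,0],4.0],[[0.2,1.8,0.1],[0,0,0],4.0],[[0,1.8,0],[0,0,0],4.0]])

```text
t: 3.9
eef_pos: [466.5, 44.2, 60.0]
tcp_rot: [-1.559, -0.006, -1.447]
ft_force: [0.0, 0.0, -0.1]
opening: 0.418
```

```bash
cat >> h.py <<'E'
from scipy.spatial.transform import Rotation as Ro
def go(xy,z,yaw,n):
    "total shift (cm, tool axes now) and rotvec (deg) to the target pose, and per row"
    st=readout.state(); R=Ro.from_euler("xyz",st["tcp_rot"]); T=Ro.from_euler("xyz",[-np.pi/2,0,np.radians(yaw)])
    d=R.inv().apply(np.array([*xy,z])-st["eef_pos"])/10; r=np.degrees((R.inv()*T).as_rotvec())
    print("t",round(st["t"],2),"pos",np.round(st["eef_pos"],1),"yaw",round(np.degrees(st["tcp_rot"][2]),2),"F",np.round(st["ft_force"],1),"total",d.round(2),r.round(2),"per row",(d/n).round(2),(r/n).round(2))
E
python3 - <<'E'
from h import *
go((463.3,40.9),16,-83.25,5)
E
```

```text
t 3.9 pos [466.5  44.2  60. ] yaw -82.93 F [ 0.   0.  -0.1] total [ 0.26  4.39 -0.41] [-0.65  0.32  0.34] per row [ 0.05  0.88 -0.08] [-0.13  0.06  0.07]
```

Request:
apply_moves(increments=[[[0.1,1.3,-0.2],[-0.4,0.2,0.2],4.0],[[0.1,1.2,-0.1],[-0.3,0.1,0.1],4.0],[[0.1,1,-0.1],[0,0,0],4.0],[[0,0.6,0],[0,0,0],4.0],[[0,0.3,0],[0,0,0],4.0]])

```text
t: 4.53
eef_pos: [463.1, 40.4, 13.4]
tcp_rot: [-1.573, -0.0, -1.453]
ft_force: [-0.2, 0.2, -0.1]
opening: 0.421
```

```bash
python3 - <<'E'
from h import *
go(wp(W,-91,-37.5),16,-83.25,5)
c=read_camera("top"); im=c["img"]; save(cv2.resize(im[140:270,140:330],None,fx=4,fy=4,interpolation=cv2.INTER_CUBIC),"crop2.png")
E
```

```text
t 4.53 pos [463.1  40.4  13.4] yaw -83.26 F [-0.2  0.2 -0.1] total [-6.   -0.26  0.03] [ 0.1  -0.01  0.02] per row [-1.2  -0.05  0.01] [ 0.02 -0.    0.  ]
```

View pics/crop2.png

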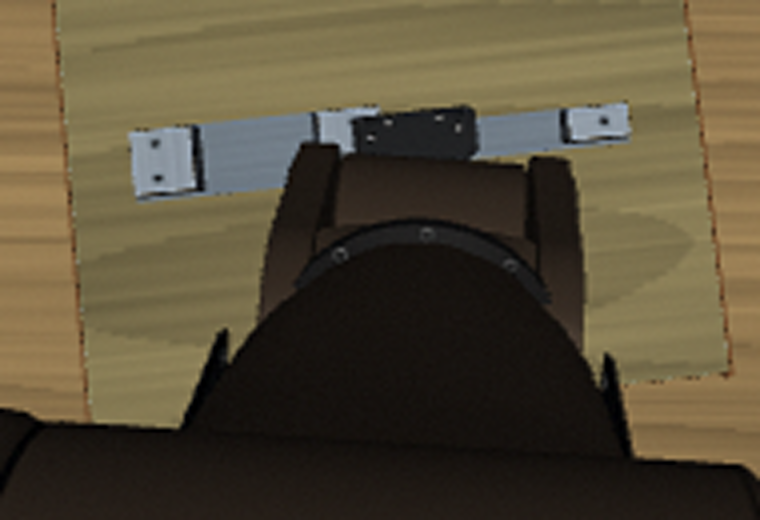

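The arm hides the lid from above, but the jaws at crop (163,162) and (595,123) haven't moved. I'll raise the tip a little and push sideways gently.

Request:
apply_moves(increments=[[[-0.5,-0.3,0],[0,0,0],4.0],[[-0.8,0,0],[0,0,0],4.0],[[-0.8,0,0],[0,0,0],4.0],[[-0.8,0,0],[0,0,0],4.0],[[-0.8,0,0],[0,0,0],4.0]])

```text
t: 5.2
eef_pos: [458.8, 79.7, 17.3]
tcp_rot: [-1.571, -0.001, -1.453]
ft_force: [0.4, -1.4, -0.4]
opening: 0.423
```

```bash
python3 - <<'E'
from h import *
go(wp(W,-91,-37.5),16,-83.25,5)
E
```

```text
t 5.2 pos [458.8  79.7  17.3] yaw -83.26 F [ 0.4 -1.4 -0.4] total [-2.04  0.13 -0.  ] [ 0.02 -0.01  0.03] per row [-0.41  0.03 -0.  ] [ 0.   -0.    0.01]
```

Request:
apply_moves(increments=[[[-0.5,0,0],[0,0,0],4.0],[[-0.5,0,0],[0,0,0],4.0],[[-0.5,0,0],[0,0,0],4.0],[[-0.3,0,0],[0,0,0],4.0],[[-0.2,0,0],[0,0,0],4.0]])

```text
t: 5.82
eef_pos: [456.2, 101.3, 17.3]
tcp_rot: [-1.571, -0.001, -1.452]
ft_force: [0.9, -0.7, 0.1]
opening: 0.417
```

```bash
python3 - <<'E'
from h import *
go(wp(W,-91,-37.5),16,-83.25,5)
c=read_camera("scene"); print([(d["confidence"],w(c,d["point"]).round(1),) for d in nets.mark_of(c,"lid")])
E
```

```text
t 5.83 pos [456.2 101.3  17.3] yaw -83.22 F [ 0.9 -0.7  0.1] total [ 0.14  0.13 -0.  ] [0.02 0.03 0.03] per row [ 0.03  0.03 -0.  ] [0.   0.01 0.01]
[(0.94, array([370.9, 382.2,  -0.4])), (0.88, array([450.1, 137.7,   8.3])), (0.62, array([305.4, 195.1,   2.1])), (0.48, array([ 449.5, -221.2,   -4.1])), (0.15, array([553.5,  69.8,  -0.8]))]
```

Request:
apply_moves(increments=[[[1.5,0,0],[0,0,0],4.0],[[1.5,-0.5,0],[0,0,0],3.0],[[0,-3,0],[0,0,0],3.0],[[0,-3.5,-1],[0,0,0],3.0],[[0,0,-2],[0,10,0],3.0]])

```text
t: 6.55
eef_pos: [430.9, 62.4, 89.9]
tcp_rot: [-1.571, -0.001, -1.633]
ft_force: [0.8, 0.5, -0.5]
opening: 0.317
```

```bash
python3 - <<'E'
from h import *
s=readout.state();print(s["joints"],s["eef_pos"])
plan(wp(W,-148,0),60,-173.25,10,3.0)
E
```

```text
[-7.61362215e-03  4.28407157e-01  2.14017793e+00 -1.20859545e-03
  5.73045750e-01  5.54946975e-02] [430.86013042  62.44328346  89.88426438]
[[[-0.66, 0.3, -0.4], [0, 8.0, 0], 3.0], [[-0.6, 0.3, -0.48], [0, 8.0, 0], 3.0], [[-0.52, 0.3, -0.56], [0, 8.0, 0], 3.0], [[-0.44, 0.3, -0.63], [0, 8.0, 0], 3.0], [[-0.35, 0.3, -0.68], [0, 8.0, 0], 3.0]]
[[[-0.25, 0.3, -0.73], [0, 8.0, 0], 3.0], [[-0.15, 0.3, -0.75], [0, 8.0, 0], 3.0], [[-0.04, 0.3, -0.77], [0, 8.0, 0], 3.0], [[0.07, 0.3, -0.77], [0, 8.0, 0], 3.0], [[0.17, 0.3, -0.75], [0, 8.0, 0], 3.0]]
```

Request:
apply_moves(increments=[[[-0.7,0,-0.4],[0,8.5,0],3.0],[[-0.6,0,-0.5],[0,8.5,0],3.0],[[-0.5,0,-0.6],[0,8.5,0],3.0],[[-0.4,0,-0.6],[0,8.5,0],3.0],[[-0.3,0,-0.7],[0,8.5,0],3.0]])

```text
t: 7.18
eef_pos: [412.6, 91.7, 92.3]
tcp_rot: [-1.569, 0.001, -2.406]
ft_force: [0.9, 0.5, 0.4]
opening: 0.315
```

Request:
apply_moves(increments=[[[-0.2,0.3,-0.7],[0,8.5,0],3.0],[[-0.1,0.3,-0.8],[0,8.5,0],3.0],[[0,0.3,-0.8],[0,8,0],3.0],[[0.1,0.3,-0.8],[0,6,0],3.0],[[0.2,0.3,-0.7],[0,3,0],3.0]])

```text
t: 7.8
eef_pos: [397.1, 122.6, 78.6]
tcp_rot: [-1.57, 0.004, -3.027]
ft_force: [-0.5, 0.3, 0.6]
opening: 0.318
```

```bash
python3 - <<'E'
from h import *
go(wp(W,-148,0),60,-173.25,5)
c=read_camera("scene"); print([(d["confidence"],w(c,d["point"]).round(1),) for f in(nets.mark_of,nets.look_for) for d in f(c,"lid")])
im=c["img"]; save(cv2.resize(im[130:330,150:420],(810//1-12,590)),"s2.png")
# lid outline in top
c=read_camera("top"); im=c["img"];mx=im.max(2).astype(int); u,v=proj(c,[*wp(W,-91,0),24])[0]; print(u,v); save(cv2.resize(im[140:270,140:330],None,fx=4,fy=4,interpolation=cv2.INTER_CUBIC),"crop3.png")
E
```

```text
t 7.8 pos [397.1 122.6  78.6] yaw -173.43 F [-0.5  0.3  0.6] total [ 0.09  1.86 -0.81] [-0.07 -0.18 -0.25] per row [ 0.02  0.37 -0.16] [-0.01 -0.04 -0.05]
[(0.82, array([451.2, 138. ,  10.3])), (0.69, array([369.5, 383.9,  -1.5])), (0.52, array([ 453. , -222.2,   -4.3])), (0.5, array([305.2, 195.1,  -1.2])), (0.93, array([455.2, 146.6,  22.3])), (0.68, array([379.3, 390.8,   9.7])), (0.63, array([ 458.1, -215.4,    4.3])), (0.55, array([310.4, 201.7,  10.7]))]
207.46886586071014 213.65391660827135
```

View pics/crop3.png

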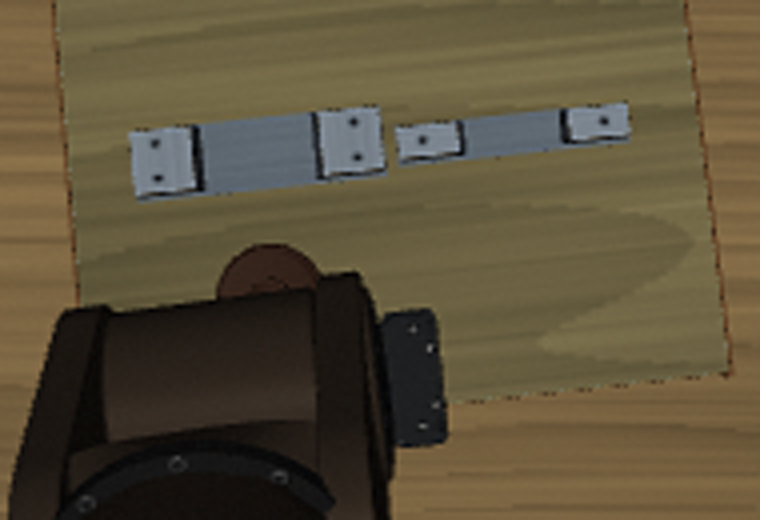

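The lid's far arc is visible, with its apex at about crop (266,243) and its left edge at x≈217. That puts its centre near (271,297), matching the prediction for W(-91,0). I'll descend behind it.

Request:
apply_moves(increments=[[[0,1,-0.4],[0,0,0],3.0],[[0,1.5,-0.3],[0,0,0],3.0],[[0,1.5,-0.1],[0,0,0],3.0],[[0,1.2,0],[0,0,0],3.0],[[0,0.8,0],[0,0,0],3.0]])

```text
t: 8.62
eef_pos: [397.6, 130.0, 15.9]
tcp_rot: [-1.57, 0.006, -3.021]
ft_force: [-0.1, 0.4, 0.4]
opening: 0.315
```

```bash
python3 - <<'E'
from h import *
go(wp(W,-95,0),16.5,-173.25,10)
E
```

```text
t 8.62 pos [397.6 130.   15.9] yaw -173.07 F [-0.1  0.4  0.4] total [-5.09 -0.03 -0.06] [-0.06  0.18 -0.36] per row [-0.51 -0.   -0.01] [-0.01  0.02 -0.04]
```

Request:
apply_moves(increments=[[[-0.6,0,-0.1],[0,0.2,-0.3],3.0],[[-0.6,0,0],[0,0,0],3.0],[[-0.6,0,0],[0,0,0],3.0],[[-0.6,0,0],[0,0,0],3.0],[[-0.6,0,0],[0,0,0],3.0]])

```text
t: 9.25
eef_pos: [429.6, 134.8, 16.3]
tcp_rot: [-1.57, 0.001, -3.024]
ft_force: [-0.1, 0.3, -0.7]
opening: 0.316
```

```bash
python3 - <<'E'
from h import *
go(wp(W,-97,0),16.5,-173.25,5)
E
```

```text
t 9.25 pos [429.6 134.8  16.3] yaw -173.27 F [-0.1  0.3 -0.7] total [-1.65 -0.02  0.02] [-0.06 -0.02 -0.07] per row [-0.33 -0.    0.  ] [-0.01 -0.   -0.01]
```

Request:
apply_moves(increments=[[[-0.4,0,0],[0,0,0],3.0],[[-0.4,0,0],[0,0,0],3.0],[[-0.4,0,0],[0,0,0],3.0],[[-0.3,0,0],[0,0,0],3.0],[[0,0,0],[0,0,0],3.0]])

```text
t: 9.88
eef_pos: [445.8, 136.7, 16.4]
tcp_rot: [-1.57, 0.002, -3.024]
ft_force: [-0.1, 0.6, -0.3]
opening: 0.316
```

```bash
python3 - <<'E'
from h import *
go(wp(W,-97,0),16.5,-173.25,5)
c=read_camera("scene"); print([(d["confidence"],w(c,d["point"]).round(1),) for d in nets.mark_of(c,"lid")])
c=read_camera("top"); im=c["img"]; ov=cv2.resize(im[140:230,160:260],None,fx=6,fy=6,interpolation=cv2.INTER_CUBIC)
t=np.linspace(0,2*np.pi,200); L=wp(W,-97+40.5,0)
P=proj(c,[[L[0]+34*np.cos(a),L[1]+34*np.sin(a),24] for a in t]); P=(P-[160,140]+.5)*6-.5
cv2.polylines(ov,[np.int32(P)],False,(0,255,0),1)
for sy in(36,-36):
    Q=(proj(c,[[*wp(W,x,sy),28] for x in(-20,20)])-[160,140]+.5)*6-.5; cv2.line(ov,*[tuple(map(int,q)) for q in Q],(255,0,0),1)
save(ov,"crop4.png")
E
```

```text
t 9.88 pos [445.8 136.7  16.4] yaw -173.27 F [-0.1  0.6 -0.3] total [-0.01 -0.01  0.02] [-0.06 -0.02 -0.09] per row [-0. -0.  0.] [-0.01 -0.   -0.02]
[(0.65, array([369. , 387.5,  -2.9])), (0.63, array([ 451.4, -220. ,   -7.8])), (0.62, array([484.2, 139.1,  12.5])), (0.54, array([305.9, 195.6,   0.6]))]
```

View pics/crop4.png

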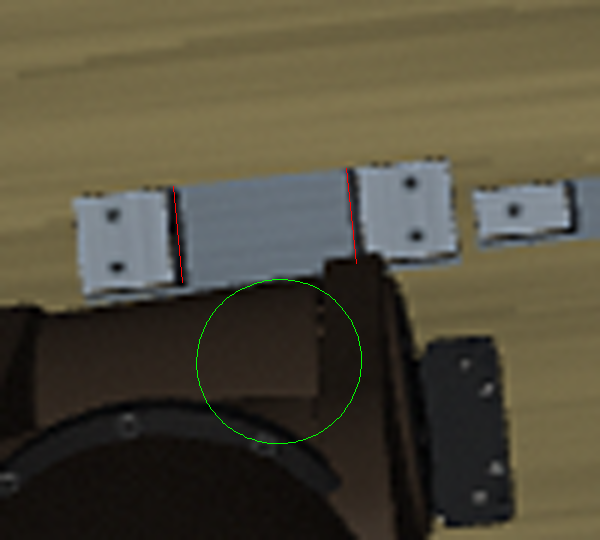

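The red model lines sit on the real inner jaw faces, but the arm hides the lid in this view. I'll push in slowly and watch the force.

Request:
apply_moves(increments=[[[-0.4,0,0],[0,0,0],3.0],[[-0.4,0,0],[0,0,0],3.0],[[-0.4,0,0],[0,0,0],3.0],[[-0.4,0,0],[0,0,0],3.0],[[-0.4,0,0],[0,0,0],3.0]])

```text
t: 10.65
eef_pos: [466.4, 139.1, 16.4]
tcp_rot: [-1.57, 0.001, -3.024]
ft_force: [-0.5, -0.1, 0.1]
opening: 0.315
```

```bash
python3 - <<'E'
from h import *
go(wp(W,-57,0),16.5,-173.25,5)
c=read_camera("scene"); print([(d["confidence"],w(c,d["point"]).round(1),) for d in nets.mark_of(c,"lid")])
x0=-77+40.5; im=c["img"]; u,v=proj(c,[*wp(W,x0,0),20])[0].astype(int); o=np.array([u-60,v-45]); ov=cv2.resize(im[o[1]:o[1]+90,o[0]:o[0]+120],None,fx=6,fy=6,interpolation=cv2.INTER_CUBIC)
def pl(p,col): cv2.polylines(ov,[np.int32((proj(c,p)-o+.5)*6-.5)],False,col,1)
t=np.linspace(0,2*np.pi,200); L=wp(W,x0,0)
pl([[L[0]+34*np.cos(a),L[1]+34*np.sin(a),24] for a in t],(0,255,0)); pl([[L[0]+12*np.cos(a),L[1]+12*np.sin(a),30.5] for a in t],(0,255,0))
for sy in(36,-36): pl([[*wp(W,x,sy),28] for x in(-20,20)],(255,0,0)); pl([[*wp(W,x,sy+np.sign(sy)*42),28] for x in(-20,20)],(255,0,0))
save(ov,"s5.png")
E
```

```text
t 10.65 pos [466.4 139.1  16.4] yaw -173.27 F [-0.5 -0.1  0.1] total [-1.94 -0.    0.02] [-0.06 -0.02 -0.05] per row [-0.39 -0.    0.  ] [-0.01 -0.   -0.01]
[(0.76, array([305.9, 196.5,   0.4])), (0.63, array([3.720e+02, 3.863e+02, 3.000e-01])), (0.43, array([ 450. , -221.8,   -3.1]))]
```

View pics/s5.png

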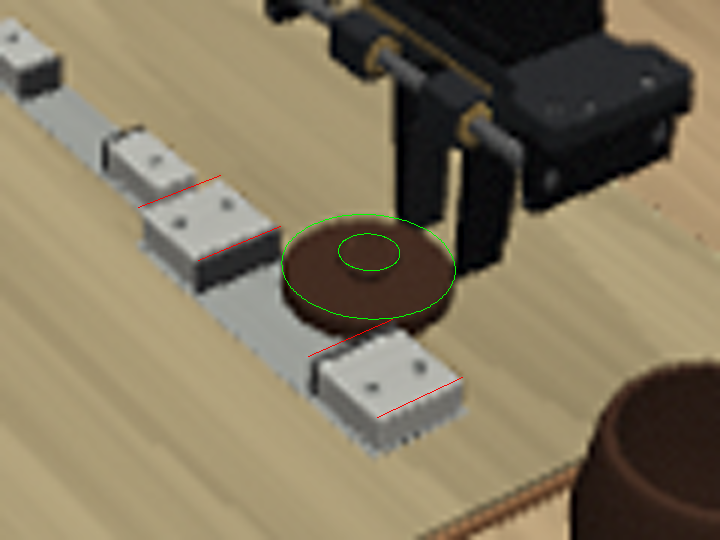

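The overlay sits about 1 px high for both the lid and the blocks, so that is calibration offset. Relative to each other, the lid is lined up with the gap and its front edge is just inside. I'll keep pushing.

Request:
apply_moves(increments=[[[-0.4,0,0],[0,0,0],3.0],[[-0.4,0,0],[0,0,0],3.0],[[-0.4,0,0],[0,0,0],3.0],[[-0.4,0,0],[0,0,0],3.0],[[-0.4,0,0],[0,0,0],3.0]])

```text
t: 11.38
eef_pos: [487.6, 141.6, 16.4]
tcp_rot: [-1.57, 0.001, -3.024]
ft_force: [0.4, -0.2, 0.8]
opening: 0.312
```

Request:
apply_moves(increments=[[[-0.4,0,0],[0,0,0],3.0],[[-0.4,0,0],[0,0,0],3.0],[[-0.4,0,0],[0,0,0],3.0],[[-0.4,0,0],[0,0,0],3.0],[[-0.4,0,0],[0,0,0],3.0]])

```text
t: 12.0
eef_pos: [508.8, 144.1, 16.4]
tcp_rot: [-1.57, 0.001, -3.024]
ft_force: [0.4, 0.7, 0.1]
opening: 0.315
```

```bash
python3 - <<'E'
from h import *
go(wp(W,25,0),16.5,-173.25,10)
E
```

```text
t 12.0 pos [508.8 144.1  16.4] yaw -173.27 F [0.4 0.7 0.1] total [-5.87 -0.    0.02] [-0.06 -0.02 -0.05] per row [-0.59 -0.    0.  ] [-0.01 -0.   -0.  ]
```

Request:
apply_moves(increments=[[[-0.6,0,0],[0,0,0],3.0],[[-0.6,0,0],[0,0,0],3.0],[[-0.6,0,0],[0,0,0],3.0],[[-0.6,0,0],[0,0,0],3.0],[[-0.6,0,0],[0,0,0],3.0]])

```text
t: 12.62
eef_pos: [540.7, 147.9, 16.4]
tcp_rot: [-1.57, 0.001, -3.024]
ft_force: [-0.2, -0.3, -0.2]
opening: 0.316
```

Request:
apply_moves(increments=[[[-0.6,0,0],[0,0,0],3.0],[[-0.6,0,0],[0,0,0],3.0],[[-0.6,0,0],[0,0,0],3.0],[[-0.4,0,0],[0,0,0],3.0],[[-0.3,0,0],[0,0,0],3.0]])

```text
t: 13.25
eef_pos: [567.4, 151.0, 16.4]
tcp_rot: [-1.57, 0.001, -3.024]
ft_force: [-0.3, -0.2, -0.6]
opening: 0.316
```

```bash
python3 - <<'E'
from h import *
go(wp(W,27,0),16.5,-173.25,10)
c=read_camera("scene"); print(wp(W,65,0),[(d["confidence"],w(c,d["point"]).round(1),) for d in nets.mark_of(c,"lid")])
E
```

```text
t 13.25 pos [567.4 151.   16.4] yaw -173.27 F [-0.3 -0.2 -0.6] total [-0.17 -0.01  0.01] [-0.06 -0.02 -0.03] per row [-0.02 -0.    0.  ] [-0.01 -0.   -0.  ]
[606.8494497  155.53993083] [(0.77, array([305.1, 194.1,   1.3])), (0.75, array([370.6, 384.2,  -3.2])), (0.72, array([607.8, 154.6,  11.8])), (0.49, array([ 451.8, -218.5,   -5.6]))]
```

Request:
apply_moves(increments=[[[0.8,0,0],[0,0,0],3.0],[[0,-0.8,0],[0,0,0],3.0],[[0,-3,0],[0,0,0],3.0],[[0,-4,0],[0,0,0],3.0],[[0,-2,0],[0,-8,0],3.5]])

```text
t: 13.98
eef_pos: [557.6, 150.0, 117.4]
tcp_rot: [-1.57, -0.002, -2.882]
ft_force: [0.7, -0.4, 0.3]
opening: 0.353
```

```bash
python3 - <<'E'
from h import *
print(wp(W,65.5,58))
plan(wp(W,65.5,58),90,-83.25,10,4.0)
E
```

```text
[600.52881488 213.19667004]
[[[-0.58, 0.27, -0.5], [0, -8.2, 0], 4.0], [[-0.64, 0.27, -0.41], [0, -8.2, 0], 4.0], [[-0.7, 0.27, -0.32], [0, -8.2, 0], 4.0], [[-0.73, 0.27, -0.22], [0, -8.2, 0], 4.0], [[-0.76, 0.27, -0.11], [0, -8.2, 0], 4.0]]
[[[-0.76, 0.27, 0.0], [0, -8.2, 0], 4.0], [[-0.76, 0.27, 0.11], [0, -8.2, 0], 4.0], [[-0.73, 0.27, 0.22], [0, -8.2, 0], 4.0], [[-0.7, 0.27, 0.32], [0, -8.2, 0], 4.0], [[-0.64, 0.27, 0.41], [0, -8.2, 0], 4.0]]
```

Request:
apply_moves(increments=[[[-0.6,0,-0.5],[0,-8.5,0],4.0],[[-0.6,0,-0.4],[0,-8.5,0],4.0],[[-0.7,0,-0.3],[0,-8.5,0],4.0],[[-0.7,0,-0.2],[0,-8.5,0],4.0],[[-0.8,0,-0.1],[0,-8.5,0],4.0]])

```text
t: 14.6
eef_pos: [579.4, 182.3, 123.5]
tcp_rot: [-1.566, 0.003, -2.116]
ft_force: [-0.4, 0.5, 1.0]
opening: 0.417
```

Request:
apply_moves(increments=[[[-0.8,0.5,0],[0,-8.5,0],4.0],[[-0.8,0.5,0.1],[0,-8.5,0],4.0],[[-0.7,0.5,0.2],[0,-8,0],4.0],[[-0.7,0.5,0.3],[0,-6,0],4.0],[[-0.7,0.5,0.4],[0,-4,0],4.0]])

```text
t: 15.22
eef_pos: [599.2, 217.4, 101.7]
tcp_rot: [-1.562, -0.0, -1.482]
ft_force: [-0.3, -0.8, 0.7]
opening: 0.419
```

```bash
python3 - <<'E'
from h import *
go(wp(W,65.5,58),17,-83.25,5)
c=read_camera("scene"); print([(d["confidence"],w(c,d["point"]).round(1),) for d in nets.mark_of(c,"lid")])
c=read_camera("top"); print([(d["confidence"],w(c,d["point"]).round(1),) for d in nets.mark_of(c,"lid")])
E
```

```text
t 15.22 pos [599.2 217.4 101.7] yaw -84.94 F [-0.3 -0.8  0.7] total [0.43 8.47 0.02] [-0.5  -1.69  0.02] per row [0.09 1.69 0.  ] [-0.1  -0.34  0.  ]
[(0.98, array([605.6, 156.3,  12.1])), (0.69, array([366.8, 385.9,  -0. ])), (0.66, array([ 453.7, -220.6,   -5. ])), (0.61, array([307.4, 195. ,   3.9]))]
[(0.8, array([ 4.461e+02, -2.218e+02, -3.000e-01])), (0.7, array([603.5, 153.1,  12.5]))]
```

Request:
apply_moves(increments=[[[0.2,2.5,0],[-0.3,-1,0],4.0],[[0.2,2.2,0],[-0.2,-0.7,0],4.0],[[0,1.8,0],[0,0,0],4.0],[[0,1.2,0],[0,0,0],4.0],[[0,0.5,0],[0,0,0],4.0]])

```text
t: 16.05
eef_pos: [600.3, 212.3, 19.7]
tcp_rot: [-1.567, -0.0, -1.464]
ft_force: [-0.0, -0.3, 0.3]
opening: 0.426
```

```bash
python3 - <<'E'
from h import *
go(wp(N,70,37.5),17,-83.25,20)
E
```

```text
t 16.05 pos [600.3 212.3  19.7] yaw -83.85 F [-0.  -0.3  0.3] total [17.97  0.28  0.2 ] [-0.19 -0.6   0.  ] per row [0.9  0.01 0.01] [-0.01 -0.03  0.  ]
```

Request:
apply_moves(increments=[[[0.6,0.2,0],[-0.2,-0.6,0],4.0],[[0.7,0.1,0],[0,0,0],4.0],[[0.7,0,0],[0,0,0],4.0],[[0.8,0,0],[0,0,0],4.0],[[0.8,0,0],[0,0,0],4.0]])

```text
t: 16.68
eef_pos: [605.4, 174.4, 17.9]
tcp_rot: [-1.569, 0.0, -1.452]
ft_force: [-0.1, -0.4, 0.8]
opening: 0.42
```

```bash
python3 - <<'E'
from h import *
go(wp(N,70,37.5),17,-83.25,20)
c=read_camera("scene"); print([(d["confidence"],w(c,d["point"]).round(1),) for d in nets.mark_of(c,"lid")])
E
```

```text
t 16.68 pos [605.4 174.4  17.9] yaw -83.22 F [-0.1 -0.4  0.8] total [14.15  0.09 -0.06] [-0.09  0.03 -0.01] per row [ 0.71  0.   -0.  ] [-0.  0. -0.]
[(0.82, array([371.5, 384.1,   0.8])), (0.62, array([608.7, 137.8,  10.3])), (0.56, array([ 450.7, -222.9,   -4.3])), (0.51, array([303.8, 196.5,   4.8]))]
```

Remaining travel is 141 mm.

Request:
apply_moves(increments=[[[0.9,0,0],[0,0,0],4.0],[[0.9,0,0],[0,0,0],4.0],[[0.9,0,0],[0,0,0],4.0],[[0.9,0,0],[0,0,0],4.0],[[0.9,0,0],[0,0,0],4.0]])

```text
t: 17.4
eef_pos: [611.0, 126.9, 17.9]
tcp_rot: [-1.569, 0.0, -1.453]
ft_force: [0.1, 0.3, 0.4]
opening: 0.421
```

Request:
apply_moves(increments=[[[0.9,0,0],[0,0,0],4.0],[[0.9,0,0],[0,0,0],4.0],[[0.9,0,0],[0,0,0],4.0],[[0.9,0,0],[0,0,0],4.0],[[0.9,0,0],[0,0,0],4.0]])

```text
t: 18.02
eef_pos: [616.7, 78.9, 17.9]
tcp_rot: [-1.569, 0.0, -1.453]
ft_force: [-0.4, -0.6, -0.3]
opening: 0.423
```

```bash
python3 - <<'E'
from h import *
go(wp(N,70,37.5),17,-83.25,5)
E
```

```text
t 18.02 pos [616.7  78.9  17.9] yaw -83.23 F [-0.4 -0.6 -0.3] total [ 4.53  0.09 -0.06] [-0.09  0.02 -0.01] per row [ 0.91  0.02 -0.01] [-0.02  0.   -0.  ]
```

Request:
apply_moves(increments=[[[0.8,0,0],[0,0,0],4.0],[[0.7,0,0],[0,0,0],4.0],[[0.7,0,0],[0,0,0],4.0],[[0.6,0,0],[0,0,0],4.0],[[0.6,0,0],[0,0,0],4.0]])

```text
t: 18.65
eef_pos: [621.0, 42.6, 17.9]
tcp_rot: [-1.569, 0.0, -1.453]
ft_force: [-0.3, 0.4, -0.2]
opening: 0.423
```

```bash
python3 - <<'E'
from h import *
go(wp(N,70,37.5),17,-83.25,5)
E
```

```text
t 18.65 pos [621.   42.6  17.9] yaw -83.24 F [-0.3  0.4 -0.2] total [ 0.88  0.09 -0.05] [-0.09  0.01 -0.01] per row [ 0.18  0.02 -0.01] [-0.02  0.   -0.  ]
```

Request:
apply_moves(increments=[[[0.3,0,0],[0,0,0],4.0],[[0.3,0,0],[0,0,0],4.0],[[0.2,0,0],[0,0,0],4.0],[[0.1,0,0],[0,0,0],4.0],[[0,0,0],[0,0,0],4.0]])

```text
t: 19.27
eef_pos: [622.2, 33.0, 17.9]
tcp_rot: [-1.569, 0.0, -1.453]
ft_force: [0.4, 0.1, -0.5]
opening: 0.419
```

```bash
python3 - <<'E'
from h import *
go(wp(N,70,37.5),17,-83.25,5)
c=read_camera("scene"); print(wp(N,70,0),[(d["confidence"],w(c,d["point"]).round(1),) for d in nets.mark_of(c,"lid")])
E
```

```text
t 19.27 pos [622.2  33.   17.9] yaw -83.25 F [ 0.4  0.1 -0.5] total [-0.09  0.09 -0.05] [-0.09  0.   -0.01] per row [-0.02  0.02 -0.01] [-0.02  0.   -0.  ]
[625.91479199  -3.37238218] [(0.71, array([3.675e+02, 3.872e+02, 1.000e-01])), (0.66, array([544.7, 152.9,  10.9])), (0.6, array([625.4,  -6. ,   8.5])), (0.58, array([305.7, 196.2,   1. ]))]
```

Request:
apply_moves(increments=[[[-1.5,0,0],[0,0,0],4.0],[[-1.5,-1,0],[0,0,0],4.0],[[0,-4,0],[0,0,0],4.0],[[0,-4,0],[0,0,0],3.5],[[0,-2,0],[0,8,0],3.0]])

```text
t: 20.0
eef_pos: [616.9, 68.8, 131.4]
tcp_rot: [-1.572, 0.001, -1.593]
ft_force: [0.6, 0.6, 0.5]
opening: 0.333
```

```bash
python3 - <<'E'
from h import *
c=read_camera("scene"); print(wp(N,70,0),[(d["confidence"],w(c,d["point"]).round(1),) for d in nets.mark_of(c,"lid")])
c=read_camera("top"); print([(d["confidence"],w(c,d["point"]).round(1),) for d in nets.mark_of(c,"lid")])
print(wp(N,128,0),readout.state()["joints"]); plan(wp(N,128,0),110,-173.25,10,3)
E
```

```text
[625.91479199  -3.37238218] [(0.76, array([305.8, 195.6,   3.2])), (0.64, array([ 451.7, -221.5,   -2.6])), (0.59, array([371. , 385.8,  -0.4])), (0.58, array([627.7,  -4.8,   9.2]))]
[(0.64, array([626.4,  -4.6,  12.8])), (0.64, array([ 445.2, -224.9,    0.7])), (0.61, array([3.717e+02, 3.836e+02, 2.000e-01]))]
[683.51276249   3.44478687] [3.30879352e-03 5.78321453e-01 1.65771924e+00 6.42543180e-04
 9.09104247e-01 1.94306821e-02]
[[[0.64, 0.19, 0.68], [0, 8.2, 0], 3], [[0.53, 0.19, 0.77], [0, 8.2, 0], 3], [[0.42, 0.19, 0.83], [0, 8.2, 0], 3], [[0.29, 0.19, 0.89], [0, 8.2, 0], 3], [[0.16, 0.19, 0.92], [0, 8.2, 0], 3]]
[[[0.03, 0.19, 0.93], [0, 8.2, 0], 3], [[-0.1, 0.19, 0.93], [0, 8.2, 0], 3], [[-0.24, 0.19, 0.9], [0, 8.2, 0], 3], [[-0.36, 0.19, 0.86], [0, 8.2, 0], 3], [[-0.48, 0.19, 0.8], [0, 8.2, 0], 3]]
```

Request:
apply_moves(increments=[[[0.6,0,0.7],[0,8.5,0],3.0],[[0.5,0,0.8],[0,8.5,0],3.0],[[0.4,0,0.8],[0,8.5,0],3.0],[[0.3,0,0.9],[0,8.5,0],3.0],[[0.2,0,0.9],[0,8.5,0],3.0]])

```text
t: 20.82
eef_pos: [647.1, 37.1, 120.8]
tcp_rot: [-1.582, -0.01, -2.335]
ft_force: [0.6, -0.4, -0.0]
opening: 0.316
```

Request:
apply_moves(increments=[[[0,0.2,0.9],[0,8.5,0],3.0],[[-0.1,0.2,0.9],[0,8.5,0],3.0],[[-0.2,0.2,0.9],[0,8,0],3.0],[[-0.4,0.2,0.9],[0,6,0],3.0],[[-0.5,0.2,0.8],[0,3,0],3.0]])

```text
t: 21.45
eef_pos: [677.3, 4.5, 101.1]
tcp_rot: [-1.578, -0.027, -2.935]
ft_force: [-0.6, 0.1, 0.7]
opening: 0.314
```

```bash
python3 - <<'E'
from h import *
go(wp(N,128,0),60,-173.25,5)
c=read_camera("scene"); print(wp(N,70,0),[(d["confidence"],w(c,d["point"]).round(1),) for d in nets.mark_of(c,"lid")])
c=read_camera("top"); print([(d["confidence"],w(c,d["point"]).round(1),) for d in nets.mark_of(c,"lid")])
E
```

```text
t 21.45 pos [677.3   4.5 101.1] yaw -168.17 F [-0.6  0.1  0.7] total [-0.7   4.09  0.26] [0.35 5.07 1.55] per row [-0.14  0.82  0.05] [0.07 1.01 0.31]
[625.91479199  -3.37238218] [(0.74, array([370.7, 386.5,   0.6])), (0.55, array([625.1,  -6.5,  10. ]))]
[(0.58, array([ 449.6, -224.3,    2.6]))]
```

Request:
apply_moves(increments=[[[-0.3,0.8,0.1],[0.3,2.5,0.8],3.0],[[-0.3,1,0.1],[0,1.5,0.5],3.0],[[-0.2,1,0.1],[0,0.8,0.2],3.0],[[0,0.6,0],[0,0.2,0],3.0],[[0,0,0],[0,0,0],3.0]])

```text
t: 22.28
eef_pos: [684.4, 4.3, 65.2]
tcp_rot: [-1.572, -0.001, -3.016]
ft_force: [0.1, -0.5, 1.0]
opening: 0.317
```

```bash
python3 - <<'E'
from h import *
go(wp(N,128,0),17,-173.25,5)
E
```

```text
t 22.27 pos [684.4   4.3  65.2] yaw -172.79 F [ 0.1 -0.5  1. ] total [0.09 4.82 0.08] [0.08 0.46 0.05] per row [0.02 0.96 0.02] [0.02 0.09 0.01]
```

Request:
apply_moves(increments=[[[0,1.5,0.1],[0,0.4,0],3.0],[[0,1.3,0],[0,0.1,0],3.0],[[0,1,0],[0,0,0],3.0],[[0,0.5,0],[0,0,0],3.0],[[0,0.2,0],[0,0,0],3.0]])

```text
t: 22.9
eef_pos: [684.4, 3.3, 16.9]
tcp_rot: [-1.572, -0.001, -3.025]
ft_force: [-0.1, 0.1, 0.7]
opening: 0.314
```

```bash
python3 - <<'E'
from h import *
go(wp(N,64.5,0),17,-173.25,5)
E
```

```text
t 22.9 pos [684.4   3.3  16.9] yaw -173.29 F [-0.1  0.1  0.7] total [ 6.44  0.   -0.02] [ 0.08 -0.04  0.07] per row [ 1.29  0.   -0.  ] [ 0.02 -0.01  0.01]
```

Request:
apply_moves(increments=[[[0.6,0,0],[0,0,0],3.0],[[0.6,0,0],[0,0,0],3.0],[[0.6,0,0],[0,0,0],3.0],[[0.6,0,0],[0,0,0],3.0],[[0.5,0,0],[0,0,0],3.0]])

```text
t: 23.52
eef_pos: [654.1, -0.3, 18.0]
tcp_rot: [-1.572, 0.001, -3.024]
ft_force: [0.2, 0.4, 0.3]
opening: 0.315
```

Request:
apply_moves(increments=[[[0.5,0,0],[0,0,0],3.0],[[0.5,0,0],[0,0,0],3.0],[[0.5,0,0],[0,0,0],3.0],[[0.3,0,0],[0,0,0],3.0],[[0.2,0,0],[0,0,0],3.0]])

```text
t: 24.15
eef_pos: [632.8, -2.9, 18.1]
tcp_rot: [-1.572, 0.001, -3.024]
ft_force: [0.5, 0.1, -0.0]
opening: 0.311
```

```bash
cat > ov.py <<'E'
from h import *
import sys
def sc(x0,y0,name):
    c=read_camera("scene"); print([(d["confidence"],w(c,d["point"]).round(1),) for d in nets.mark_of(c,"lid")])
    im=c["img"]; u,v=proj(c,[*wp(N,15,0),20])[0].astype(int); o=np.array([u-50,v-38]); ov=cv2.resize(im[o[1]:o[1]+76,o[0]:o[0]+100],None,fx=7,fy=7,interpolation=cv2.INTER_CUBIC)
    def pl(p,col): cv2.polylines(ov,[np.int32((proj(c,p)-o+.5+[0,1])*7-.5)],False,col,1)
    t=np.linspace(0,2*np.pi,200); L=wp(N,x0,y0)
    pl([[L[0]+34*np.cos(a),L[1]+34*np.sin(a),24] for a in t],(0,255,0)); pl([[L[0]+12*np.cos(a),L[1]+12*np.sin(a),30.5] for a in t],(0,255,0))
    for s in(1,-1): pl([[*wp(N,x,s*y),28] for x,y in((-10,31),(10,31),(10,73),(-10,73))],(255,0,0))
    save(ov,name)
E
python3 - <<'E'
from ov import *
go(wp(N,64.5,0),17,-173.25,5)
s=readout.state(); x=(np.array(s["eef_pos"][:2])-N)@EX-40.5; print("lid x est",x)
sc(x,0,"s6.png")
E
```

```text
t 24.15 pos [632.8  -2.9  18.1] yaw -173.29 F [ 0.5  0.1 -0. ] total [ 1.24  0.11 -0.04] [ 0.06 -0.04 -0.05] per row [ 0.25  0.02 -0.01] [ 0.01 -0.01 -0.01]
lid x est 36.381147925548504
[(0.83, array([591.7,  -7.8,   9.7])), (0.62, array([304.6, 195.9,   5. ])), (0.58, array([372.2, 386.2,  -1.8])), (0.52, array([ 451.5, -222. ,   -2.5]))]
```

View pics/s6.png

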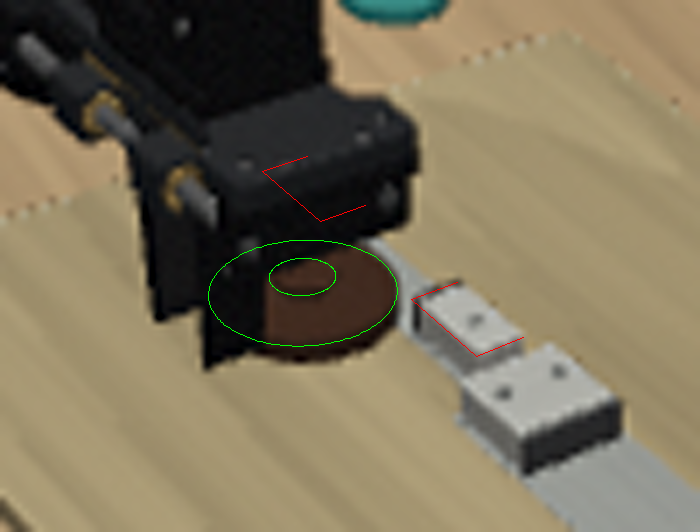

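The overlay matches both the lid (centre about (303,293)) and the visible narrow jaw block. I'll close the last ~12 mm gently.

Request:
apply_moves(increments=[[[0.3,0,0],[0,0,0],3.0],[[0.2,0,0],[0,0,0],3.0],[[0.2,0,0],[0,0,0],3.0],[[0.2,0,0],[0,0,0],3.0],[[0.1,0,0],[0,0,0],3.0]])

```text
t: 24.88
eef_pos: [623.2, -3.9, 18.4]
tcp_rot: [-1.572, 0.003, -3.025]
ft_force: [3.1, 3.4, -0.7]
opening: 0.316
```

```bash
python3 - <<'E'
from h import *
go(wp(N,64.5,0),17,-173.25,5)
E
```

```text
t 24.88 pos [623.2  -3.9  18.4] yaw -173.3 F [ 3.1  3.4 -0.7] total [ 0.27  0.14 -0.02] [ 0.05 -0.05 -0.16] per row [ 0.05  0.03 -0.  ] [ 0.01 -0.01 -0.03]
```

Contact came early with a sideways force of +3.4 N. The lid is on the −y jaw first, about 1.4 mm off-centre, so I'll shift by that much and press again.

Request:
apply_moves(increments=[[[-0.1,0,-0.1],[0,0,0],3.0],[[0,0,-0.05],[0,0,0],3.0],[[0.1,0,0],[0,0,0],3.0],[[0.1,0,0],[0,0,0],3.0],[[0.05,0,0],[0,0,0],3.0]])

```text
t: 25.5
eef_pos: [621.4, -2.7, 18.4]
tcp_rot: [-1.571, 0.003, -3.024]
ft_force: [2.1, -0.1, 0.3]
opening: 0.315
```

```bash
python3 - <<'E'
from h import *
go(wp(N,64.5,0),17,-173.25,5)
E
```

```text
t 25.5 pos [621.4  -2.7  18.4] yaw -173.28 F [ 2.1 -0.1  0.3] total [0.11 0.14 0.12] [ 0.03 -0.03 -0.15] per row [0.02 0.03 0.02] [ 0.01 -0.01 -0.03]
```

Request:
apply_moves(increments=[[[0.1,0,0],[0,0,0],3.0],[[0.1,0,0],[0,0,0],3.0],[[0.1,0,0],[0,0,0],3.0],[[0.1,0,0],[0,0,0],3.0],[[0,0,0],[0,0,0],3.0]])

```text
t: 26.12
eef_pos: [620.9, -3.1, 19.5]
tcp_rot: [-1.57, 0.012, -3.025]
ft_force: [1.8, 1.0, -0.9]
opening: 0.314
```

```bash
python3 - <<'E'
from h import *
go(wp(N,64.5,0),17,-173.25,5)
E
```

```text
t 26.12 pos [620.9  -3.1  19.5] yaw -173.32 F [ 1.8  1.  -0.9] total [0.06 0.25 0.09] [-0.03 -0.07 -0.67] per row [0.01 0.05 0.02] [-0.01 -0.01 -0.13]
```

The jaws stopped it: about 4 mm commanded, 0.5 mm moved. I'll back straight off, lift clear and check from above.

Request:
apply_moves(increments=[[[-0.4,0,0],[0,0,0],3.0],[[-0.8,0,0],[0,0,-0.6],3.0],[[-0.5,-1,0],[0,0,0],3.0],[[0,-4,0],[0,0,0],3.0],[[0,-4,0],[0,0,0],3.0]])

```text
t: 26.75
eef_pos: [637.0, -0.8, 109.5]
tcp_rot: [-1.572, -0.009, -3.025]
ft_force: [0.8, 0.5, -0.7]
opening: 0.316
```

Request:
apply_moves(increments=[[[0,-3,4],[0,0,0],3.0],[[0,-1,5],[0,0,0],3.0],[[0,0,6],[0,0,0],3.0],[[0,0,6],[0,0,0],3.0],[[0,0,6],[0,0,0],3.0]])

```text
t: 27.38
eef_pos: [672.4, -272.1, 159.5]
tcp_rot: [-1.569, -0.002, -3.017]
ft_force: [0.7, 0.3, -0.0]
opening: 0.313
```

```bash
python3 - <<'E'
from ov import *
print(readout.state()["eef_pos"])
sc(24,0,"s7.png")
c=read_camera("top"); im=c["img"]; print([(d["confidence"],w(c,d["point"]).round(1)) for d in nets.mark_of(c,"lid")])
mx=im.max(2).astype(int); u,v=proj(c,[*wp(N,24,0),24])[0]; p,n,_=blob(mx<66,u,v,17,c,23); d=p-N; print(n,d@EX,d@EY)
o=np.array([220,130]); ov=cv2.resize(im[130:200,220:320],None,fx=7,fy=7,interpolation=cv2.INTER_CUBIC)
def pl(p,col): cv2.polylines(ov,[np.int32((proj(c,p)-o+.5)*7-.5)],False,col,1)
L=wp(N,24,0); pl([[L[0]+34*np.cos(a),L[1]+34*np.sin(a),24] for a in np.linspace(0,6.283,200)],(0,255,0))
for s in(1,-1): pl([[*wp(N,x,s*y),28] for x,y in((-10,31),(10,31),(10,73),(-10,73),(-10,31))],(255,0,0))
save(ov,"crop7.png")
E
```

```text
[ 672.40842769 -272.11863698  159.51488465]
[(0.94, array([368.3, 385.7,  -1.9])), (0.76, array([306.5, 195.6,   1.3])), (0.64, array([ 452.8, -222.3,   -3.5])), (0.58, array([577.2,  -7.7,   9.3]))]
[(0.9, array([ 3.065e+02,  1.908e+02, -2.000e-01])), (0.82, array([372.2, 386.2,   1.4]))]
1150 24.69392131496065 -0.4700807359847593
```

View pics/crop7.png

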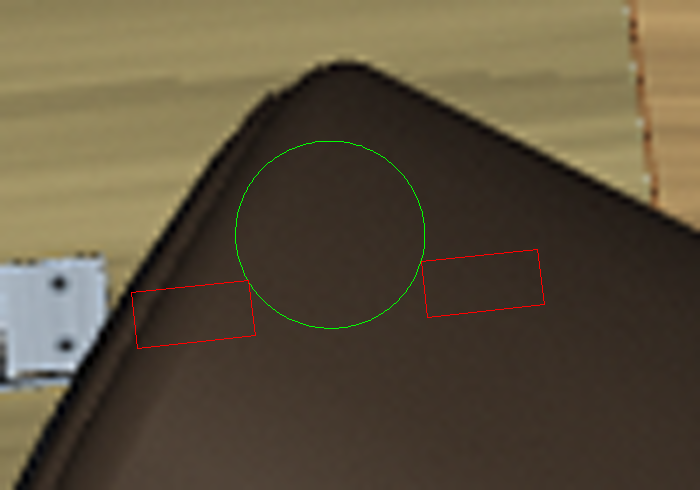

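The arm still hides it, so I'll move further away.

Request:
apply_moves(increments=[[[2,-0.5,5],[0,0,0],3.0],[[3,-0.5,5],[0,0,0],3.0],[[4,-0.5,5],[0,0,0],3.0],[[4,0,5],[0,0,0],3.0],[[4,0,5],[0,0,0],3.0]])

```text
t: 28.2
eef_pos: [538.5, -533.2, 177.0]
tcp_rot: [-1.572, -0.003, -3.004]
ft_force: [1.1, -0.2, 0.0]
opening: 0.316
```

```bash
python3 - <<'E'
from ov import *
print(readout.state()["eef_pos"])
sc(24,0,"s8.png")
c=read_camera("top"); im=c["img"]; print([(d["confidence"],w(c,d["point"]).round(1)) for d in nets.mark_of(c,"lid")])
mx=im.max(2).astype(int); u,v=proj(c,[*wp(N,24,0),24])[0]; p,n,_=blob(mx<66,u,v,17,c,23); d=p-N; print(n,d@EX,d@EY)
o=np.array([220,130]); ov=cv2.resize(im[130:200,220:320],None,fx=7,fy=7,interpolation=cv2.INTER_CUBIC)
def pl(p,col): cv2.polylines(ov,[np.int32((proj(c,p)-o+.5)*7-.5)],False,col,1)
L=wp(N,24,0); pl([[L[0]+34*np.cos(a),L[1]+34*np.sin(a),24] for a in np.linspace(0,6.283,200)],(0,255,0))
for s in(1,-1): pl([[*wp(N,x,s*y),28] for x,y in((-10,31),(10,31),(10,73),(-10,73),(-10,31))],(255,0,0))
save(ov,"crop8.png")
for t in("jar","mug"): print(t,[w(c,d["point"]).round(1) for d in nets.mark_of(c,t)[:2]])
E
```

```text
[ 538.53086421 -533.19955747  177.01891839]
[(0.84, array([577.2,  -8. ,  11.8])), (0.79, array([306.6, 195.2,   3.5])), (0.79, array([369.7, 388.6,  -3.5])), (0.44, array([ 452.4, -220.5,   -5.6]))]
[(0.79, array([579.4,  -6.8,  10. ])), (0.6, array([ 449.7, -228.4,    2.3])), (0.55, array([368.5, 384.1,   1.4])), (0.54, array([304.4, 193.3,  -0.8]))]
601 21.058623390071638 -0.04921350822047324
jar [array([497. , 359.7,   1.3])]
mug [array([ 590.8, -233.1,   -1.9])]
```

View pics/crop8.png

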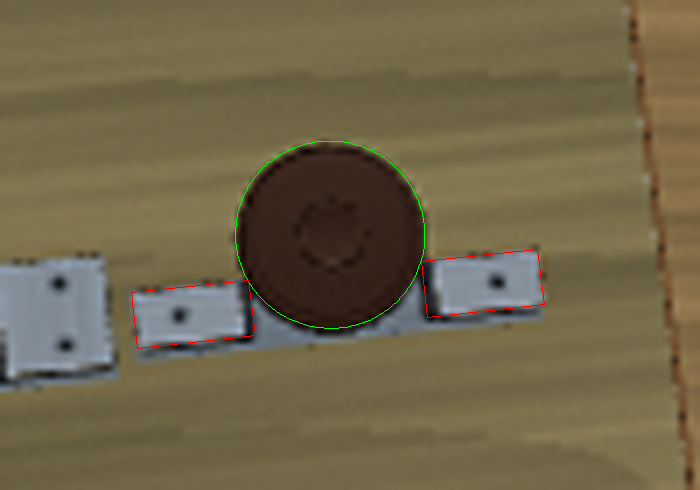

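The overlay fits. The lid sits centred against both jaws at about N(24, 0), and the jar and mug haven't moved. I'll let the arm come to rest and hand in.

Request:
apply_moves(increments=[[[0,0,0],[0,0,0],3.0],[[0,0,0],[0,0,0],3.0],[[0,0,0],[0,0,0],3.0],[[0,0,0],[0,0,0],3.0],[[0,0,0],[0,0,0],3.0]])

```text
t: 29.12
eef_pos: [543.0, -527.5, 177.1]
tcp_rot: [-1.572, -0.003, -2.999]
ft_force: [-0.2, 0.4, 0.3]
opening: 0.318
```

```bash
python3 -c "
from h import *
print(env.job_done(), readout.state()['t'])"
```

```text
the job is handed in; nothing more can be done
the job is handed in; nothing more can be done
```

The lid passed the wide gap and was stopped by the narrow one. I handed the job in at about 29 s.

**What I did:** With both fingers straddling the rim, I pushed the lid sideways into line and through the wide gap until its centre was about 65 mm past the gap's middle. I then slid it across behind the gauges and pressed it lightly into the narrow gap from the far side.

**Narrow gap:** The lid met the −y jaw first, about 1.4 mm off-centre, with about 4.6 N showing. I backed off, shifted it over and pressed again at about 2 N, and the jaws stopped it.

**Last checks:**
- **Lid position:** From above, the lid outline matches the expected stop, 24 mm from the narrow gauge's origin and centred on both jaws.
- **Bystanders:** The jar and mug read within the networks' accuracy of where they started, and the arm is clear of everything.

**Disagreements and limits:**
- My blob measurement put the lid at x = 21 mm instead of 24. I think the dark jaw faces skewed it, because the outline and the networks both fit 24.
- The fingers rose about 1 mm during the final press. I saw no sign that the lid lifted, but I did not measure its height.
- No verdict was reported.

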